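# Range the sample pots on the carrying board

### The arm

A 7-joint arm with a two-finger parallel gripper is mounted at the origin on a cart in front of the work surface, level with it; the furniture and walls round the work are solid. World frame = base frame: x ahead of the robot, y to its left, z up, the work surface at z = 0. Lengths are in mm, angles in rad, forces in N, time in s.
With the tool pointing down it reaches from about 375 to 925 mm from the base axis. Payload 3.1 kg.
Tool frame: the origin (TCP) lies between the finger pads; the fingertips stand 11 mm ahead of it and the grasp point (between the pads) lies 8 mm behind it (r.tip_extent is the y of the fingertips in the tool frame, in mm); y points along the fingers, z is the direction in which the jaws open and shut, and the axes are right-handed (so a half turn about y gives the same grasp; the last joint's range is limited). The gripper opens to 85 mm and grips with 20 to 120 N. Pads are 22 mm wide; open, the fingers measure 114 mm over their backs; the gripper's body (76 mm by 85 mm) begins 54 mm behind the grasp point. The pads swing forward as they close: fully open they stand 13 mm farther back than shut.
Start: joints at [-1.445, 0.383, 0.044, 1.598, -0.018, 1.161, -0.05], TCP at [144.236, 633.798, 242.269] pointing down, gripper open.
Joint ranges: [-2.61, 2.61], [-0.41, 2.15], [-1.48, 1.57], [0, 2.5], [-1.57, 4.71], [0.05, 1.97], [-2.85, 2.85]. Speed limits (rad/s): [2.79, 2.79, 3.14, 3.14, 3.14, 3.14, 3.14].

### API

Orientations are given as a unit quaternion [w, x, y, z].
In Python, from station import read_state, eyes, sign_off, r gives the robot as it stands.
- The arm moves only by the shell command python3 -m creep 'ROWS' [OPENING] [FORCE]. ROWS is JSON, a list that holds one entry, the list of rows, each a list of 4 numbers: the shift along the world's x, y, z in m, then the turn about the world's z in degrees. A call has 1 to 5 rows; each row is the pose to reach, as a shift and turn from the pose commanded when the call began; what a row does not reach only later rows make up. A row lasts 1/10 s, in which the tool goes at most 50 mm and 8.59 degrees, less where a joint would pass 70% of its speed; a pose out of reach is approached as far as the arm can. A call with a gripper value outside its range is refused whole. OPENING is the closure, from 0 (fully open) to 1 (shut), set as the call begins (- or left out, the last holds). The fingers move at their own pace and stop on an object; FORCE is the grip in N (left out, the last holds). Time passes only in rows, so rows that repeat a pose let the fingers close. It gives the time, the measured TCP pose, the force and the opening at its end, in the units of the state.
- read_state(): the state, without advancing time (a new reading comes with each control period).
- eyes.grab_frame(name): name is "scene" or "top" or "wrist"; returns the picture (400x640x3 uint8, red, green, blue); there is no depth.
- eyes.camera_params(name): a dict with "fx", "fy", "cx", "cy" (pixels), "dist" ([k1, k2, p1, p2, k3] as OpenCV has them; the pictures are not rectified), "extrinsics" (4x4, takes a point from camera to world coordinates). Camera axes: x right, y up, looking along -z (the intrinsics and any distortion apply to the point x, -y, -z); pixel columns grow to the right and rows downward; lengths in mm; the calibration is good to about 2 mm. A picture is of the moment at which its call begins: read the wrist's pose just before it. camera_params takes no time and is no camera call; for the wrist camera it gives the pose at the moment of the call.
- sign_off(): hands the job in, once; it reports no verdict.
Trained networks look in the newest picture that a camera, given by its name, has taken for a name from the list of things; names that differ only in an ending like _2 or _b are one class to them, and where a whole thing is asked for, a point or a joint stands for the part that bears it (a point fixed in the world has none). Each returns a list of dicts, best first, with "p" (0 to 1); they miss things now and then, are a little off and sometimes report something else, mostly with a low value. They report only what shows in the picture. A call takes as long as a camera call. They do not tell look-alikes from the thing itself.
- eyes.trace(name, camera): "mask" (400x640 bool, what is visible of it).
- eyes.mark_of(name, camera): "centre" ([x, y, z] in mm, in world coordinates, good to about 4 mm: a listed point, or the origin of a listed thing).
The state is a dict: "time": time; "joint_pos": joint angles; "joint_velocities": joint speeds; "effort": joint torques, N m; "tcp_pos": TCP position; "tcp_rot": TCP orientation; "ft_force": force on the tool from outside, world axes, zero at the start; "moment": the same for the moment, N m; "grip_width": finger opening in mm.
Only numpy, scipy, OpenCV 4.12 (cv2) and the standard library are available. Lean on these libraries where they do the work, as an engineer would, in place of code of your own. Each camera call takes 0.05 s, during which the arm holds its last target. There are 200 camera calls.

### The job

The four fired sample pots stand in mixed order on the drying rack. Lift each one over the rack's rail and stand it in a cell of the carrying board, one pot to a cell, in order of height, with the tallest next to the board's handle and the lowest at the far end. Keep the pots upright, set them down rather than dropping them, and leave all four standing free on the floors of their cells.

Things in the scene. Friction and masses are not known exactly. Their poses are not given: they have to be found in the camera images.
- bottle: Tallest sample pot: terracotta bottle, 98 high; body 38 across up to z 52, straight neck 24 across from z 60 to the mouth; foot 35 across. 0.08-0.17 kg. Origin: centre of its underside; z up along its axis.
- tumbler: Second tallest: straight terracotta tumbler, 84 high, 35 across all the way up. 0.08-0.17 kg. Origin: centre of its underside; z up along its axis.
- vase: Third tallest: terracotta vase with a round belly, 70 high; foot 29 across, belly 42 across at z 16 to 28, straight collar 30 across from z 36 to the mouth. 0.07-0.16 kg. Origin: centre of its underside; z up along its axis.
- cup: Lowest: squat terracotta cup, 56 high, 40 across from z 12 up; foot 32 across. 0.07-0.16 kg. Origin: centre of its underside; z up along its axis.
- drying_rack: Fixed pale wooden drying rack 76 x 275 x 32 with the four pots standing in a row on its deck, in mixed order, about 60 apart. Origin: centre of its underside; y along the row, x across. Deck at z 10. A thin steel retaining rail runs along each long side at x = +-34, its top at z 28, so pots must be lifted over it; end blocks at y = +-123 to 135, 32 high.
- carrying_board: Fixed darker wooden carrying board, 76 x 246 (278 with its end blocks), with four cells in a row. Origin: centre of its underside; y along the row, x across. Cell centres at x 0, y = -90, -30, +30, +90; each cell is 60 (x) by 54 (y) inside with its floor at z 8; the slats between and the rims round the cells rise to z 18.
- handle_end: The end block of the carrying board that bears the handle: wooden block 76 x 16 x 22 with an upright steel bow across it, 60 wide, top at z 54. It is fixed at one or the other end of the board, at y = +131 or -131 in the board's frame; the other end has the same block without a bow. Origin: centre of its underside.
Things that resemble listed ones, but are neither listed nor needed, are in the scene too. Leave any blue look-alike of the cup alone.

How it is judged:
By the outcome, as a careful person would: the job done as asked, in the order asked, and still so for the second after the job is handed in, with the robot touching nothing.
It also fails if it takes over 99 s, if anything falls off the work surface, if the arm or the gripper's body presses on something with over 40 N, if the wrist force passes 120 N, or if a joint passes its speed limit or range.

## Working session

There is one attempt and no reset: what is moved stays moved. The work goes in short steps, Python scripts to look and compute and a shell command to move; the robot and the scene stay as the last step left them, time stands still between calls to the robot, and variables do not carry over. Pictures are saved under pics/ and viewed, about 12 in all and at most 16, crops included, and the job is handed in when it is done.

```bash
mkdir -p pics; ls
python3 - <<'E'
from station import read_state, eyes, r
import cv2
s=read_state(); print(s['time'],s['tcp_pos'],s['tcp_rot'],s['grip_width'],r.tip_extent)
for c in ('scene','top'):
    cv2.imwrite(f'pics/{c}0.png',eyes.grab_frame(c)[:,:,::-1])
    for n in ('bottle','tumbler','vase','cup','drying_rack','carrying_board','handle_end'):
        print(c,n,[(round(d['p'],2),[round(float(x)) for x in d['centre']]) for d in eyes.mark_of(n,c)[:3]])
E
```

```text
pics
0.0 [144.04924047 632.91850785 240.88793045] [-0.70177683  0.70360015 -0.07897615  0.07885979] 85.48443062756385 11.0
scene bottle [(0.61, [510, -270, 10])]
scene tumbler [(0.72, [497, -216, 8])]
scene vase [(0.44, [504, -395, 9])]
scene cup [(0.71, [511, -332, 6]), (0.57, [434, -126, 2]), (0.54, [426, -733, 0])]
scene drying_rack [(0.73, [511, -300, 2])]
scene carrying_board [(0.71, [443, 87, 1]), (0.23, [510, -302, 7])]
scene handle_end [(0.52, [429, -48, -2])]
top bottle [(0.67, [509, -268, 12]), (0.55, [502, -212, 10])]
top tumbler [(0.44, [499, -210, 9])]
top vase [(0.45, [501, -392, 11])]
top cup [(0.64, [422, -732, -1]), (0.62, [511, -336, 11]), (0.43, [438, -127, 0])]
top drying_rack [(0.57, [506, -303, 1])]
top carrying_board [(0.58, [440, 82, 0])]
top handle_end [(0.42, [436, -49, -3])]
```

View pics/scene0.png

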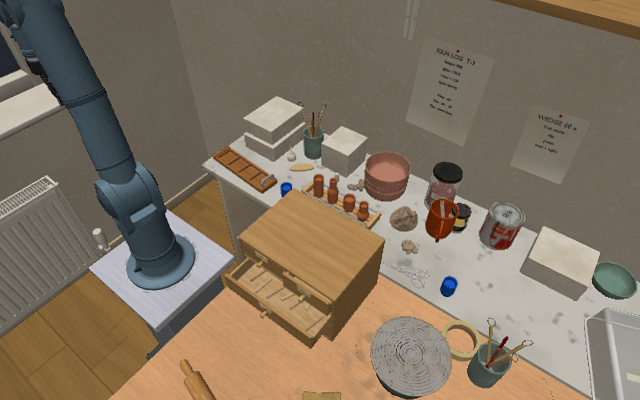

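View pics/top0.png

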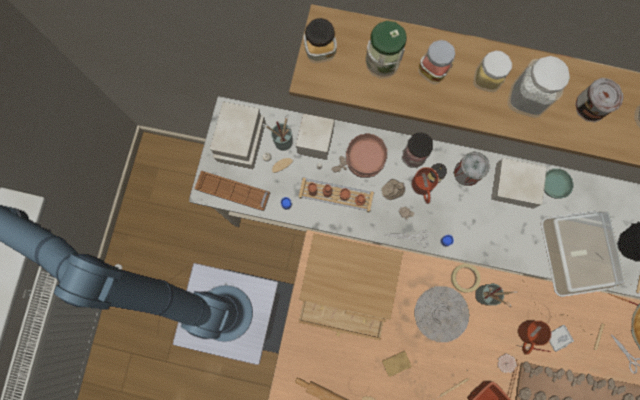

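Scene view: the board is upper left (~240,168) with its bow at the right end (268,182). The rack holds four pots at (319–363, 185–210), and there are blue decoys at (287,188) and (449,286). The top view agrees, with the board at (232,190), the rack at (337,193), and a chest of drawers between robot and rack at (350,265). Next I'll measure the yaws and the height of the chest.

```bash
cat > h.py <<'E'
import numpy as np, cv2
from station import read_state, eyes, r
def ray(cam,uv,P=None):
    P=P or eyes.camera_params(cam); E=np.array(P['extrinsics'])
    K=np.array([[P['fx'],0,P['cx']],[0,P['fy'],P['cy']],[0,0,1]])
    n=cv2.undistortPoints(np.array(uv,float).reshape(-1,1,2),K,np.array(P['dist'])).reshape(-1,2)
    d=np.c_[n[:,0],-n[:,1],-np.ones(len(n))]@E[:3,:3].T
    return E[:3,3],d
def plane(cam,uv,z,P=None):
    o,d=ray(cam,uv,P); return o+d*((z-o[2])/d[:,2])[:,None]
def rect(cam,n,z,P=None):
    m=eyes.trace(n,cam)[0]['mask'].astype(np.uint8)
    c=max(cv2.findContours(m,0,cv2.CHAIN_APPROX_NONE)[0],key=cv2.contourArea).reshape(-1,2)
    w=plane(cam,c,z,P)[:,:2].astype(np.float32)
    return cv2.minAreaRect(w)
def jaw():
    w,x,y,z=read_state()['tcp_rot']
    from scipy.spatial.transform import Rotation as R
    return R.from_quat([x,y,z,w]).as_matrix()
E
python3 - <<'E'
from h import *
print('tool axes (cols)',jaw().round(3))
eyes.grab_frame('top'); print(rect('top','carrying_board',18),rect('top','drying_rack',25))
print(rect('top','handle_end',22))
eyes.grab_frame('scene'); print(rect('scene','carrying_board',18))
for a,b in (((297,190),(305,233)),((384,240),(403,250))):
    o1,d1=ray('scene',[a]);o2,d2=ray('top',[b])
    t=np.linalg.lstsq(np.c_[d1[0],-d2[0]],o2-o1,rcond=None)[0]
    print((o1+t[0]*d1[0]).round(),(o2+t[1]*d2[0]).round())
for u in ((305,50),(300,90),(291,92)): print(plane('top',[u],400).round())
E
```

```text
tool axes (cols) [[ 0.975 -0.     0.222]
 [-0.222  0.     0.975]
 [-0.    -1.     0.   ]]
((437.94622802734375, 83.4623794555664), (253.12155151367188, 84.60186767578125), 84.42015075683594) ((507.0370178222656, -302.0923767089844), (273.5084533691406, 81.52542877197266), 89.54670715332031)
((425.38665771484375, -47.48310089111328), (19.02599334716797, 72.4084701538086), 85.44345092773438)
((434.89984130859375, 82.8466796875), (239.780029296875, 87.27164459228516), 86.0517807006836)
[ 343. -257.  186.] [ 320. -232.  185.]
[ 327. -555.  202.] [ 331. -560.  203.]
[[ 861. -119.  400.]]
[[ 725. -134.  400.]]
[[ 712. -108.  400.]]
```

```bash
python3 -m creep '[[[0.023,-0.042,0.01,-6],[0.046,-0.084,0.02,-12],[0.069,-0.126,0.02,-18],[0.092,-0.168,0.02,-24],[0.115,-0.21,0.02,-30]]]' 0; python3 -m creep '[[[0.023,-0.042,0,-6],[0.046,-0.084,0,-12],[0.069,-0.126,0,-18],[0.092,-0.168,0,-24],[0.115,-0.21,0,-30]]]'
python3 -m creep '[[[0.015,-0.03,0,-6],[0.03,-0.06,0,-12],[0.045,-0.09,0,-18],[0.06,-0.125,0,-22],[0.06,-0.125,0,-22]]]'
python3 - <<'E'
from h import *
print(jaw().round(3)[:,2],read_state()['joint_pos'])
P=eyes.camera_params('wrist'); cv2.imwrite('pics/w1.png',eyes.grab_frame('wrist')[:,:,::-1])
print(np.array(P['extrinsics']).round(2))
for n in('carrying_board','handle_end'):
    for d in eyes.mark_of(n,'wrist')[:2]: print(n,d)
print(rect('wrist','carrying_board',18,P))
E
```

```text
time: 1.6
tcp_pos: [260.1, 422.1, 262.6]
tcp_rot: [0.658, -0.657, 0.26, -0.259]
ft_force: [0.2, 0.0, 1.2]
grip_width: 85.4
time: 2.1
tcp_pos: [375.0, 212.0, 262.7]
tcp_rot: [0.569, -0.568, 0.421, -0.421]
ft_force: [1.0, -0.3, 0.8]
grip_width: 84.9
time: 2.6
tcp_pos: [436.2, 83.1, 262.9]
tcp_rot: [-0.476, 0.475, -0.523, 0.524]
ft_force: [-0.3, -0.4, 1.1]
grip_width: 85.2
[ 0.995 -0.095  0.002] [-0.89651402 -0.07406654  0.59782257  2.06909717  0.04755184  1.13268096
 -0.41514281]
[[ 1.0000e+00  9.0000e-02  3.0000e-02  4.4246e+02]
 [-9.0000e-02  9.5000e-01  2.8000e-01  1.5505e+02]
 [ 0.0000e+00 -2.8000e-01  9.6000e-01  3.9493e+02]
 [ 0.0000e+00  0.0000e+00  0.0000e+00  1.0000e+00]]
carrying_board {'centre': [442.7, 87.6, 1.2], 'p': 0.66}
carrying_board {'centre': [430.6, -48.5, 1.5], 'p': 0.53}
handle_end {'centre': [430.8, -48.8, 2.6], 'p': 0.79}
((442.3576354980469, 83.89886474609375), (246.87046813964844, 76.00931549072266), 84.61273193359375)
```

View pics/w1.png

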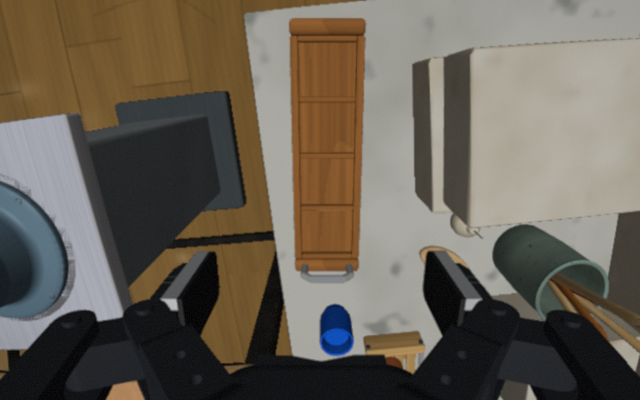

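The wrist view shows the board at (328,145) with slats at rows ~101, 154 and 205. The bow is at the bottom end (327,272), so the handle is at the -y end. I'll compute the cells from the slats.

Run:
```python
from h import *
P=eyes.camera_params('wrist')
W=plane('wrist',[(299,101.5),(355,101),(300,154),(355.5,153.5),(301,206),(356.5,205.5)],18,P)
print(W.round(1)); c=W[:,:2].reshape(3,2,2).mean(1); print(c.round(1))
print('yaw',np.degrees(np.arctan2(*(c[0]-c[2]))))
b=c.mean(0); u=np.array([np.sin(.0925),np.cos(.0925)])
for k in (-90,-30,30,90): print(k,(b+k*u).round(1))
```

```text
[[415.5 151.3  18. ]
 [473.7 147.1  18. ]
 [411.2  96.   18. ]
 [471.2  91.7  18. ]
 [406.5  36.9  18. ]
 [469.1  32.4  18. ]]
[[444.6 149.2]
 [441.2  93.9]
 [437.8  34.6]]
yaw 3.406523765373973
-90 [432.9   2.9]
-30 [438.4  62.7]
30 [444.  122.4]
90 [449.5 182.2]
```

```bash
python3 -m creep '[[[0.01,-0.045,0,1],[0.02,-0.09,0,2],[0.03,-0.135,0,3],[0.04,-0.18,0,4],[0.05,-0.225,0,5]]]' 0; python3 -m creep '[[[0.01,-0.045,0,0],[0.02,-0.090,0,0],[0.02,-0.11,0,0],[0.02,-0.11,0,0]]]'
python3 - <<'E'
from h import *
print(jaw().round(3)[:,2],read_state()['joint_pos'].round(2))
P=eyes.camera_params('wrist'); cv2.imwrite('pics/w2.png',eyes.grab_frame('wrist')[:,:,::-1])
for n in('bottle','tumbler','vase','cup','drying_rack'):
    for d in eyes.mark_of(n,'wrist')[:2]: print(n,d)
E
```

```text
time: 3.3
tcp_pos: [484.8, -135.7, 262.4]
tcp_rot: [0.503, -0.502, 0.498, -0.498]
ft_force: [0.4, 0.7, -0.4]
grip_width: 85.6
time: 3.7
tcp_pos: [503.8, -249.0, 262.1]
tcp_rot: [-0.499, 0.501, -0.5, 0.501]
ft_force: [-0.4, -0.2, 0.3]
grip_width: 85.3
[ 1.    -0.001 -0.001] [-0.42  0.28  0.95  1.83 -0.25  1.16  0.61]
bottle {'centre': [512.2, -268.6, 13.4], 'p': 0.7}
bottle {'centre': [508.9, -300.1, 1.2], 'p': 0.15}
tumbler {'centre': [501.8, -211.4, 12.2], 'p': 0.77}
vase {'centre': [502.0, -391.7, 11.6], 'p': 0.77}
cup {'centre': [435.1, -130.4, 0.7], 'p': 0.93}
cup {'centre': [510.5, -336.1, 9.7], 'p': 0.72}
drying_rack {'centre': [509.9, -300.4, 0.8], 'p': 0.92}
drying_rack {'centre': [502.9, -211.8, 10.9], 'p': 0.31}
```

Run:
```python
import cv2,numpy as np
a=cv2.imread('pics/w1.png')[10:290,280:380]; a=cv2.resize(a,None,fx=2.1,fy=2.1,interpolation=cv2.INTER_CUBIC)
b=cv2.imread('pics/w2.png'); b=cv2.resize(b,(580,362))
c=np.zeros((590,800,3),np.uint8); c[:a.shape[0],:a.shape[1]]=a; c[:362,215:795]=b
for i in range(0,280,20): cv2.putText(c,'-%d'%(10+i),(180,int(i*2.1)+4),0,.35,(255,255,255))
cv2.imwrite('pics/m1.png',c)
g=cv2.cvtColor(cv2.imread('pics/w1.png'),cv2.COLOR_BGR2GRAY)[:,310:345].mean(1)
d=np.diff(g); print([(i,round(x)) for i,x in enumerate(d) if abs(x)>6 and 10<i<290])
```

```text
[(16, -12), (17, -35), (18, -16), (32, -8), (33, -13), (34, 7), (35, 27), (36, 7), (39, -14), (40, -15), (42, 20), (100, -9), (102, 7), (151, -12), (153, 16), (202, -7), (203, -18), (205, 17), (206, 8), (250, -13), (251, -14), (252, 8), (253, 16), (254, 9), (256, -8), (257, -12), (259, 12), (260, 7), (269, 12), (270, 35), (271, 26), (273, -18), (274, -25), (276, 11), (282, 16), (283, 12)]
```

View pics/m1.png

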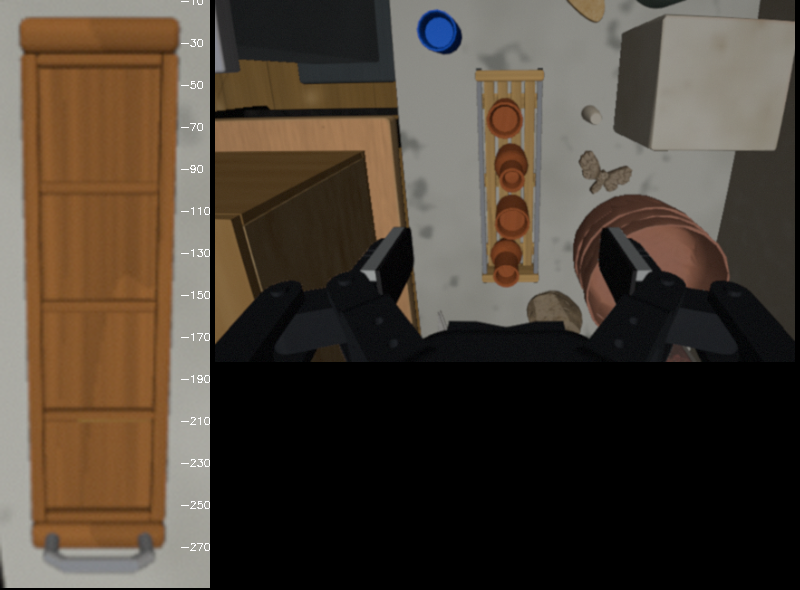

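Run:
```python
from h import *
# recorded wrist extrinsics at w1 (yaw about 5.3deg)
P=eyes.camera_params('wrist'); E=np.array(P['extrinsics'])
from scipy.spatial.transform import Rotation as R
M=R.from_euler('z',-5.45,degrees=True).as_matrix()@E[:3,:3]
print(M.round(3), E[:3,:3].round(3)); E=np.eye(4); E[:3,:3]=M; E[:3,3]=[442.46,155.05,394.93]; P['extrinsics']=E
rows=[17.5,41,101,152,156,205,250.5]
for rr,p in zip(rows,plane('wrist',[(328,q) for q in rows],18,P)): print(rr,p.round(1))
for q in [(290,100),(365,100),(294,205),(362,205)]: print(q,plane('wrist',[q],18,P).round(1))
print(E)
```

```text
[[ 0.996  0.083  0.025]
 [-0.087  0.956  0.28 ]
 [-0.001 -0.281  0.96 ]] [[ 1.    -0.008 -0.002]
 [ 0.008  0.96   0.281]
 [-0.001 -0.281  0.96 ]]
17.5 [455.4 224.   18. ]
41 [453.6 202.   18. ]
101 [448.7 143.2  18. ]
152 [444.3  89.6  18. ]
156 [444.   85.2  18. ]
205 [439.4  29.4  18. ]
250.5 [434.9 -26.9  18. ]
(290, 100) [[409.3 147.7  18. ]]
(365, 100) [[487.3 140.9  18. ]]
(294, 205) [[401.2  32.7  18. ]]
(362, 205) [[477.8  26.   18. ]]
[[ 9.96237961e-01  8.30100428e-02  2.48849014e-02  4.42460000e+02]
 [-8.66582456e-02  9.55997263e-01  2.80284822e-01  1.55050000e+02]
 [-5.23442556e-04 -2.81386861e-01  9.59594269e-01  3.94930000e+02]
 [ 0.00000000e+00  0.00000000e+00  0.00000000e+00  1.00000000e+00]]
```

The rack view shows, top to bottom: tumbler, bottle, cup, vase. This matches the network positions, and the blue decoy is separate. I'll take the bottle first, by its neck.

```bash
python3 -m creep '[[[0.007,-0.02,-0.02,0],[0.007,-0.02,-0.06,0],[0.007,-0.02,-0.10,0],[0.007,-0.02,-0.135,0],[0.007,-0.02,-0.155,0]]]' 0 40; python3 -m creep '[[[0,0,-0.015,0],[0,0,-0.029,0],[0,0,-0.029,0]]]'; python3 -m creep '[[[0,0,0,0],[0,0,0,0],[0,0,0,0],[0,0,0,0],[0,0,0,0]]]' 1 40;  python3 -m creep '[[[0,0,0,0],[0,0,0,0],[0,0,0,0],[0,0,0,0],[0,0,0.01,0]]]'
```

```text
time: 4.5
tcp_pos: [510.1, -263.1, 104.1]
tcp_rot: [-0.501, 0.502, -0.5, 0.497]
ft_force: [-1.2, 0.1, 0.3]
grip_width: 85.7
time: 4.8
tcp_pos: [510.7, -264.9, 76.9]
tcp_rot: [-0.501, 0.501, -0.5, 0.498]
ft_force: [0.7, -0.4, -0.7]
grip_width: 85.4
time: 5.3
tcp_pos: [511.4, -266.6, 79.3]
tcp_rot: [0.501, -0.501, 0.499, -0.499]
ft_force: [-1.5, 0.4, 6.3]
grip_width: 26.4
time: 5.8
tcp_pos: [510.3, -265.6, 87.5]
tcp_rot: [-0.5, 0.501, -0.5, 0.498]
ft_force: [-8.5, 3.3, 2.1]
grip_width: 22.6
```

```bash
python3 -m creep '[[[0,0,0.02,0],[0,0,0.05,0],[0,0,0.08,0],[0,0,0.11,0],[-0.01,0.02,0.12,0]]]'; python3 -m creep '[[[-0.013,0.045,0,-1],[-0.026,0.09,0,-2],[-0.039,0.135,0,-3],[-0.052,0.18,0,-4],[-0.065,0.225,0,-5]]]';python3 -m creep '[[[0,0.017,0,0],[0,0.017,0,0],[0,0.017,0,0]]]'
python3 - <<'E'
from h import *
P=eyes.camera_params('wrist'); a=eyes.grab_frame('wrist'); cv2.imwrite('pics/w3.png',a[:,:,::-1])
print(read_state()['tcp_pos'],repr(np.array(P['extrinsics']).round(4)))
for n in('bottle','handle_end','carrying_board'):
    for d in eyes.mark_of(n,'wrist')[:2]: print(n,d)
cv2.imwrite('pics/s3.png',eyes.grab_frame('scene')[:,:,::-1])
for n in('bottle','handle_end','carrying_board'):
    for d in eyes.mark_of(n,'scene')[:2]: print(n,d)
E
```

```text
time: 6.3
tcp_pos: [503.6, -250.3, 212.6]
tcp_rot: [-0.5, 0.499, -0.497, 0.504]
ft_force: [0.0, -1.2, -0.7]
grip_width: 23.2
time: 6.8
tcp_pos: [435.2, -19.6, 208.3]
tcp_rot: [0.479, -0.478, 0.521, -0.521]
ft_force: [1.2, 1.9, -1.0]
grip_width: 23.0
time: 7.1
tcp_pos: [436.3, -4.7, 208.4]
tcp_rot: [-0.479, 0.479, -0.52, 0.521]
ft_force: [-0.5, -0.1, -1.2]
grip_width: 22.7
[436.38638449  -5.55340299 208.39174972] array([[ 9.966000e-01,  7.930000e-02,  2.360000e-02,  4.418810e+02],
       [-8.270000e-02,  9.558000e-01,  2.822000e-01,  6.723430e+01],
       [-2.000000e-04, -2.832000e-01,  9.591000e-01,  3.404872e+02],
       [ 0.000000e+00,  0.000000e+00,  0.000000e+00,  1.000000e+00]])
bottle {'centre': [440.3, -4.9, 139.0], 'p': 0.96}
carrying_board {'centre': [441.6, 85.7, 2.5], 'p': 0.68}
bottle {'centre': [437.2, -5.7, 138.2], 'p': 0.8}
handle_end {'centre': [427.0, -44.2, -1.0], 'p': 0.47}
carrying_board {'centre': [440.0, 88.9, 3.1], 'p': 0.91}
```

View pics/w3.png

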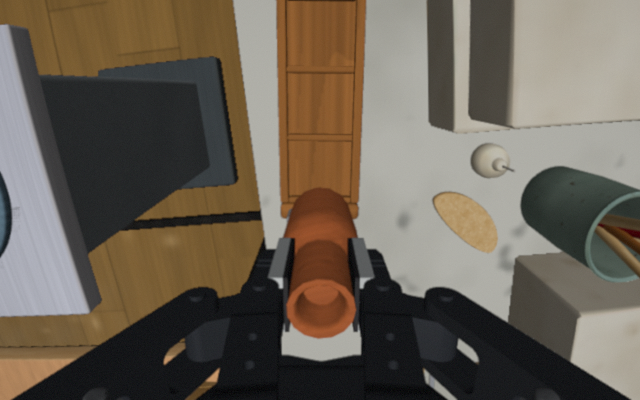

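Run:
```python
from h import *
P=eyes.camera_params('wrist')
g=cv2.cvtColor(cv2.imread('pics/w3.png'),cv2.COLOR_BGR2GRAY)[:,300:345].mean(1)
d=np.diff(g); print([(i,round(x)) for i,x in enumerate(d) if abs(x)>5 and 5<i<180])
for q in [(322,71),(322,136),(279,100),(363,100)]: print(q,plane('wrist',[q],18,P).round(1))
```

```text
[(70, -10), (71, -13), (73, 18), (74, 5), (132, -9), (133, -7), (134, 16), (135, 5), (138, -5), (139, -8), (141, 8)]
(322, 71) [[444.3  82.   18. ]]
(322, 136) [[439.5  25.4  18. ]]
(279, 100) [[404.   60.7  18. ]]
(363, 100) [[478.6  54.3  18. ]]
```

```bash
python3 -m creep '[[[-0.001,0.001,-0.03,0],[-0.001,0.001,-0.06,0],[-0.001,0.001,-0.09,0],[-0.001,0.001,-0.11,0],[-0.001,0.001,-0.12,0]]]'; python3 -m creep '[[[0,0,-0.006,0],[0,0,-0.010,0],[0,0,-0.010,0]]]'
```

```text
time: 8.0
tcp_pos: [433.8, -3.8, 86.3]
tcp_rot: [0.477, -0.48, 0.521, -0.52]
ft_force: [-0.9, -0.6, -1.0]
grip_width: 23.3
time: 8.3
tcp_pos: [436.3, -3.4, 79.0]
tcp_rot: [-0.479, 0.478, -0.521, 0.521]
ft_force: [0.2, 0.5, -1.2]
grip_width: 22.8
```

```bash
python3 -m creep '[[[0,0,-0.001,0],[0,0,-0.002,0],[0,0,-0.002,0]]]'; python3 -m creep '[[[0,0,-0.001,0],[0,0,-0.002,0],[0,0,-0.002,0]]]'
```

```text
time: 8.6
tcp_pos: [436.6, -3.3, 78.8]
tcp_rot: [0.479, -0.478, 0.521, -0.52]
ft_force: [-6.3, 0.2, 21.4]
grip_width: 22.9
time: 8.9
tcp_pos: [437.0, -3.3, 78.7]
tcp_rot: [0.479, -0.478, 0.523, -0.519]
ft_force: [-11.5, -0.5, 43.1]
grip_width: 22.9
```

```bash
python3 -m creep '[[[0,0,0.002,0],[0,0,0.0035,0],[0,0,0.0035,0]]]'; python3 -m creep '[[[0,0,0,0],[0,0,0,0],[0,0,0,0]]]' 0.4; python3 -m creep '[[[0,0,0,0],[0,0,0,0],[0,0,0,0]]]' 0
python3 - <<'E'
from h import *
cv2.imwrite('pics/w4.png',eyes.grab_frame('wrist')[:,:,::-1])
for d in eyes.mark_of('bottle','wrist')[:2]: print(d)
E
```

```text
time: 9.2
tcp_pos: [436.6, -2.9, 78.9]
tcp_rot: [-0.48, 0.478, -0.52, 0.521]
ft_force: [-1.8, 0.9, 8.1]
grip_width: 22.7
time: 9.5
tcp_pos: [435.1, -3.1, 77.6]
tcp_rot: [0.479, -0.479, 0.521, -0.52]
ft_force: [0.5, -0.2, -0.0]
grip_width: 51.2
time: 9.8
tcp_pos: [435.1, -3.2, 77.6]
tcp_rot: [0.478, -0.479, 0.521, -0.521]
ft_force: [0.7, 0.4, 0.7]
grip_width: 85.8
{'centre': [441.8, -4.1, 9.2], 'p': 0.71}
```

View pics/w4.png

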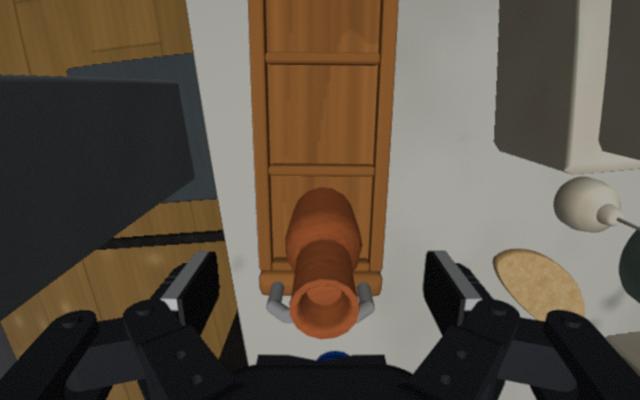

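The bottle stands in the handle cell (body at 323,240), clear of the slat at row 170. From this close view I'll refine the board, then fetch the tumbler.

```bash
python3 - <<'E'
from h import *
P=eyes.camera_params('wrist')
W=plane('wrist',[(266,58),(380,58),(269,170),(375,170),(249,100),(391,100)],18,P); print(W.round(1))
E
python3 -m creep '[[[0,0,0.035,0],[0,0,0.075,0],[0.008,-0.03,0.115,0],[0.02,-0.07,0.125,1],[0.032,-0.115,0.125,2]]]' 0; python3 -m creep '[[[0.013,-0.045,0,1],[0.026,-0.09,0,2],[0.034,-0.094,0,3],[0.034,-0.094,0,3]]]'
```

```text
[[413.8  86.7  18. ]
 [472.5  81.8  18. ]
 [408.2  27.6  18. ]
 [467.4  22.7  18. ]
 [402.3  66.4  18. ]
 [477.5  60.2  18. ]]
time: 10.4
tcp_pos: [470.1, -117.7, 205.7]
tcp_rot: [-0.492, 0.486, -0.51, 0.511]
ft_force: [0.7, 0.4, -1.5]
grip_width: 85.8
time: 10.8
tcp_pos: [501.4, -214.4, 202.8]
tcp_rot: [-0.499, 0.5, -0.5, 0.501]
ft_force: [-0.1, 1.1, 0.3]
grip_width: 85.5
```

```bash
python3 -m creep '[[[0,0.003,-0.04,0],[0,0.003,-0.08,0],[0,0.003,-0.115,0],[0,0.003,-0.135,0],[0,0.003,-0.141,0]]]' 0 40; python3 -m creep '[[[0,0,0,0],[0,0,0,0],[0,0,0,0],[0,0,0,0],[0,0,0,0]]]' 1 40;  python3 -m creep '[[[0,0,0,0],[0,0,0,0],[0,0,0,0]]]'
```

```text
time: 11.3
tcp_pos: [499.1, -205.4, 59.0]
tcp_rot: [-0.501, 0.502, -0.501, 0.496]
ft_force: [-0.9, 0.4, -0.2]
grip_width: 85.3
time: 11.8
tcp_pos: [502.6, -209.5, 63.4]
tcp_rot: [0.502, -0.5, 0.499, -0.5]
ft_force: [-0.3, 0.5, 7.8]
grip_width: 34.2
time: 12.1
tcp_pos: [502.6, -209.5, 63.4]
tcp_rot: [0.502, -0.5, 0.499, -0.5]
ft_force: [-1.4, 1.3, 7.3]
grip_width: 34.1
```

```bash
python3 -m creep '[[[0,0,0.01,0],[0,0,0.04,0],[0,0,0.08,0],[0,0.01,0.115,0],[0,0.04,0.13,0]]]'; python3 -m creep '[[[-0.006,0.045,0,-1],[-0.016,0.09,0,-2],[-0.03,0.135,0,-3],[-0.042,0.18,0,-4],[-0.055,0.22,0,-5]]]';python3 -m creep '[[[-0.006,0.004,-0.0,0],[-0.006,0.004,-0.03,0],[-0.006,0.004,-0.07,0],[-0.006,0.004,-0.09,0],[-0.006,0.004,-0.09,0]]]'
```

```text
time: 12.6
tcp_pos: [502.2, -173.9, 195.9]
tcp_rot: [-0.5, 0.498, -0.499, 0.504]
ft_force: [0.9, -0.6, -1.1]
grip_width: 34.1
time: 13.1
tcp_pos: [445.0, 52.7, 191.7]
tcp_rot: [0.479, -0.478, 0.521, -0.52]
ft_force: [0.0, 0.2, -1.0]
grip_width: 33.7
time: 13.6
tcp_pos: [436.9, 53.6, 99.4]
tcp_rot: [0.476, -0.481, 0.521, -0.52]
ft_force: [0.3, -0.5, -0.6]
grip_width: 34.1
```

```bash
python3 -m creep '[[[0.001,0,-0.015,0],[0.001,0,-0.028,0],[0.001,0,-0.035,0],[0.001,0,-0.035,0]]]';python3 -m creep '[[[0,0,-0.001,0],[0,0,-0.002,0],[0,0,-0.002,0]]]'
```

```text
time: 14.0
tcp_pos: [441.3, 54.7, 67.1]
tcp_rot: [0.478, -0.478, 0.521, -0.521]
ft_force: [-0.2, 0.0, -2.2]
grip_width: 34.1
time: 14.3
tcp_pos: [441.7, 55.0, 65.3]
tcp_rot: [-0.479, 0.478, -0.521, 0.521]
ft_force: [-0.4, 0.6, -1.5]
grip_width: 34.3
```

```bash
python3 -m creep '[[[0,0,-0.001,0],[0,0,-0.002,0],[0,0,-0.002,0]]]';python3 -m creep '[[[0,0,-0.001,0],[0,0,-0.001,0]]]'
```

```text
time: 14.6
tcp_pos: [441.2, 54.8, 62.7]
tcp_rot: [0.478, -0.479, 0.521, -0.521]
ft_force: [1.0, 0.6, -2.1]
grip_width: 34.1
time: 14.8
tcp_pos: [441.1, 54.8, 61.6]
tcp_rot: [0.478, -0.479, 0.521, -0.521]
ft_force: [0.8, 0.3, -1.4]
grip_width: 33.6
```

```bash
python3 -m creep '[[[0,0,-0.001,0],[0,0,-0.001,0]]]';python3 -m creep '[[[0,0,-0.001,0],[0,0,-0.001,0]]]'
```

```text
time: 15.0
tcp_pos: [441.3, 54.7, 61.3]
tcp_rot: [0.478, -0.479, 0.521, -0.52]
ft_force: [-3.0, 0.2, 6.5]
grip_width: 34.1
time: 15.2
tcp_pos: [441.4, 54.8, 61.3]
tcp_rot: [0.478, -0.478, 0.522, -0.52]
ft_force: [-5.5, -1.4, 18.4]
grip_width: 34.5
```

Contact at 61.3, as predicted. I'll unload, release and go to the vase.

```bash
python3 -m creep '[[[0,0,0.0012,0],[0,0,0.0012,0]]]'; python3 -m creep '[[[0,0,0,0],[0,0,0,0],[0,0,0,0]]]' 0.35; python3 -m creep '[[[0,0,0,0],[0,0,0,0],[0,0,0,0]]]' 0
python3 - <<'E'
from h import *
cv2.imwrite('pics/w5.png',eyes.grab_frame('wrist')[:,:,::-1])
for d in eyes.mark_of('tumbler','wrist')[:2]: print(d)
E
```

```text
time: 15.4
tcp_pos: [441.7, 54.8, 61.3]
tcp_rot: [-0.479, 0.478, -0.521, 0.521]
ft_force: [-1.3, -1.0, 5.2]
grip_width: 34.2
time: 15.7
tcp_pos: [441.2, 54.8, 60.8]
tcp_rot: [-0.478, 0.479, -0.521, 0.521]
ft_force: [-0.7, 0.5, -0.8]
grip_width: 55.4
time: 16.0
tcp_pos: [441.2, 54.8, 60.9]
tcp_rot: [-0.479, 0.479, -0.521, 0.521]
ft_force: [0.3, 0.2, -0.8]
grip_width: 85.2
{'centre': [438.9, 47.5, 8.6], 'p': 0.86}
```

View pics/w5.png

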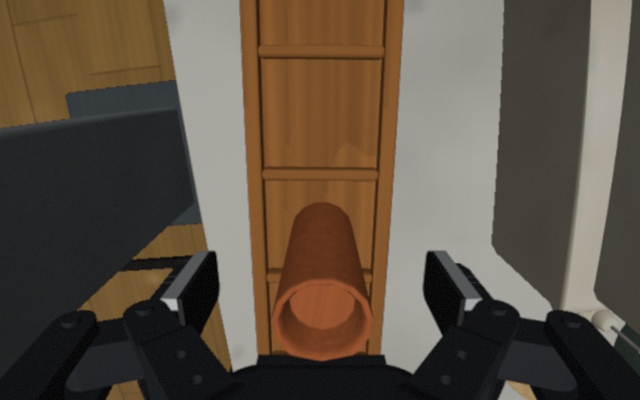

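```bash
python3 - <<'E'
from h import *
print(plane('wrist',[(321,204)],8).round(1),plane('wrist',[(321,174),(321,52)],18).round(1))
E
python3 -m creep '[[[0,0,0.04,0],[0,0,0.08,0],[0.008,-0.03,0.12,0],[0.02,-0.07,0.14,1],[0.03,-0.115,0.14,2]]]' 0; python3 -m creep '[[[0.01,-0.045,0,1],[0.02,-0.09,0,2],[0.03,-0.135,0,3],[0.03,-0.18,0,3],[0.03,-0.225,0,3]]]';python3 -m creep '[[[0.001,-0.045,0,0],[0.001,-0.09,0,0],[0.001,-0.107,0,0],[0.001,-0.107,-0.0,0]]]'
python3 - <<'E'
from h import *
eyes.grab_frame('wrist')
for n in('vase','cup'):
    for d in eyes.mark_of(n,'wrist')[:2]: print(n,d)
E
```

```text
[[441.8  65.5   8. ]] [[443.4  84.9  18. ]
 [448.3 143.6  18. ]]
time: 16.6
tcp_pos: [474.9, -59.5, 204.7]
tcp_rot: [-0.493, 0.485, -0.51, 0.511]
ft_force: [1.2, 0.1, -0.2]
grip_width: 85.2
time: 17.1
tcp_pos: [501.3, -286.8, 200.5]
tcp_rot: [-0.501, 0.501, -0.499, 0.499]
ft_force: [1.5, 1.1, 0.2]
grip_width: 85.4
time: 17.5
tcp_pos: [499.9, -396.6, 201.1]
tcp_rot: [-0.498, 0.5, -0.5, 0.501]
ft_force: [0.3, -1.1, 0.2]
grip_width: 85.5
vase {'centre': [501.0, -392.1, 7.4], 'p': 0.82}
cup {'centre': [510.0, -335.3, 9.4], 'p': 0.6}
```

```bash
python3 -m creep '[[[0.001,0.004,-0.04,0],[0.001,0.004,-0.08,0],[0.001,0.004,-0.115,0],[0.001,0.004,-0.135,0],[0.001,0.004,-0.143,0]]]' 0 40; python3 -m creep '[[[0,0,0,0],[0,0,0,0],[0,0,0,0],[0,0,0,0],[0,0,0,0]]]' 1 40;  python3 -m creep '[[[0,0,0,0],[0,0,0,0],[0,0,0,0]]]'
```

```text
time: 18.15
tcp_pos: [503.0, -385.1, 55.6]
tcp_rot: [0.502, -0.501, 0.5, -0.497]
ft_force: [0.0, 0.8, -0.3]
grip_width: 85.7
time: 18.65
tcp_pos: [504.1, -389.2, 59.8]
tcp_rot: [0.501, -0.5, 0.498, -0.5]
ft_force: [-0.9, -0.1, 4.8]
grip_width: 29.0
time: 18.95
tcp_pos: [504.1, -389.2, 59.8]
tcp_rot: [0.501, -0.5, 0.498, -0.5]
ft_force: [-0.2, 0.4, 6.5]
grip_width: 28.5
```

```bash
python3 -m creep '[[[0,0,0.01,0],[0,0,0.04,0],[0,0,0.08,0],[0,0.01,0.115,0],[0,0.04,0.13,0]]]'; python3 -m creep '[[[0,0.045,0,0],[0,0.09,0,0],[0,0.135,0,0],[0,0.18,0,0],[0,0.225,0,-1]]]'; python3 -m creep '[[[-0.012,0.045,0,-1],[-0.024,0.09,0,-2],[-0.036,0.135,0,-3],[-0.048,0.18,0,-4],[-0.058,0.225,0,-4]]]'; python3 -m creep '[[[0,0.016,0,0],[0,0.016,-0.0,0],[0,0.016,-0.03,0],[0,0.016,-0.07,0],[0,0.016,-0.09,0]]]'; python3 -m creep '[[[0,0,0,0],[0,0,0,0]]]'
```

```text
time: 19.45
tcp_pos: [502.9, -353.3, 192.7]
tcp_rot: [-0.499, 0.5, -0.498, 0.504]
ft_force: [-1.3, -0.0, -0.0]
grip_width: 28.9
time: 19.95
tcp_pos: [502.4, -121.3, 187.9]
tcp_rot: [0.496, -0.496, 0.504, -0.503]
ft_force: [0.2, 1.1, -1.3]
grip_width: 28.6
time: 20.45
tcp_pos: [443.6, 103.2, 187.7]
tcp_rot: [0.478, -0.478, 0.522, -0.52]
ft_force: [0.2, 0.1, -0.8]
grip_width: 28.6
time: 20.95
tcp_pos: [443.8, 114.8, 95.5]
tcp_rot: [0.476, -0.479, 0.521, -0.521]
ft_force: [-1.3, 0.1, -1.5]
grip_width: 29.0
time: 21.15
tcp_pos: [445.9, 115.6, 98.4]
tcp_rot: [-0.477, 0.478, -0.521, 0.522]
ft_force: [0.2, -0.4, -1.4]
grip_width: 28.3
```

```bash
python3 - <<'E'
from h import *
eyes.grab_frame('wrist'); print(eyes.mark_of('vase','wrist')[:1])
E
python3 -m creep '[[[0,0.001,-0.015,0],[0,0.001,-0.028,0],[0,0.001,-0.036,0],[0,0.001,-0.036,0]]]'; python3 -m creep '[[[0,0,-0.001,0],[0,0,-0.002,0],[0,0,-0.002,0]]]'
```

```text
[{'centre': [441.4, 111.1, 47.5], 'p': 0.87}]
time: 21.65
tcp_pos: [445.4, 118.9, 62.2]
tcp_rot: [0.479, -0.478, 0.521, -0.52]
ft_force: [0.5, -0.0, -1.3]
grip_width: 28.3
time: 21.95
tcp_pos: [445.6, 119.0, 60.4]
tcp_rot: [-0.479, 0.478, -0.521, 0.521]
ft_force: [0.4, 0.1, -0.5]
grip_width: 28.6
```

```bash
python3 -m creep '[[[0,0,-0.001,0],[0,0,-0.002,0],[0,0,-0.002,0]]]'; python3 -m creep '[[[0,0,-0.001,0],[0,0,-0.001,0]]]'
```

```text
time: 22.25
tcp_pos: [445.1, 118.8, 57.9]
tcp_rot: [0.478, -0.479, 0.521, -0.521]
ft_force: [-0.3, -0.2, -2.2]
grip_width: 28.7
time: 22.45
tcp_pos: [445.3, 118.8, 57.7]
tcp_rot: [0.478, -0.479, 0.521, -0.52]
ft_force: [-3.2, -0.7, 8.6]
grip_width: 28.7
```

Contact at 57.7, as predicted. I'll release and fetch the cup.

```bash
python3 -m creep '[[[0,0,0.0003,0],[0,0,0.0003,0]]]'; python3 -m creep '[[[0,0,0,0],[0,0,0,0],[0,0,0,0]]]' 0.35; python3 -m creep '[[[0,0,0,0],[0,0,0,0],[0,0,0,0]]]' 0
python3 - <<'E'
from h import *
cv2.imwrite('pics/w6.png',eyes.grab_frame('wrist')[:,:,::-1])
for d in eyes.mark_of('vase','wrist')[:2]: print(d)
E
```

```text
time: 22.65
tcp_pos: [445.3, 118.8, 57.7]
tcp_rot: [0.478, -0.478, 0.521, -0.52]
ft_force: [-2.3, 0.2, 6.7]
grip_width: 28.4
time: 22.95
tcp_pos: [445.3, 118.8, 57.2]
tcp_rot: [-0.479, 0.479, -0.52, 0.521]
ft_force: [0.2, 0.5, 0.5]
grip_width: 55.3
time: 23.25
tcp_pos: [445.3, 118.8, 57.2]
tcp_rot: [-0.479, 0.479, -0.521, 0.521]
ft_force: [-0.0, -0.2, 0.2]
grip_width: 85.9
{'centre': [441.8, 116.5, 7.1], 'p': 0.73}
```

View pics/w6.png

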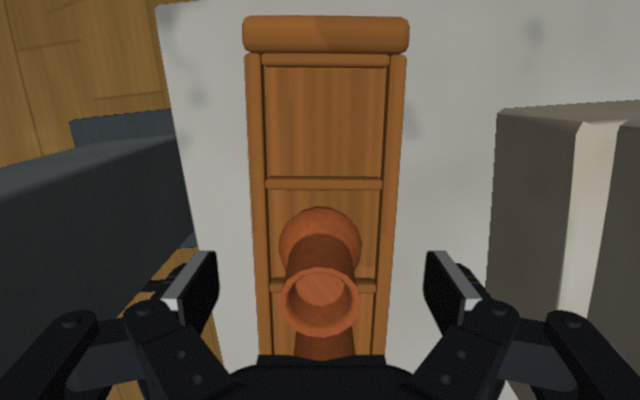

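The vase (belly at 320,240) stands in the third cell, clear of the slats at rows 184 and 285. Now the cup.

```bash
python3 -m creep '[[[0,0,0.04,0],[0,0,0.08,0],[0,-0.03,0.12,0],[0.01,-0.07,0.14,1],[0.02,-0.115,0.14,2]]]' 0; python3 -m creep '[[[0.01,-0.045,0,1],[0.02,-0.09,0,2],[0.03,-0.135,0,3],[0.04,-0.18,0,3],[0.045,-0.225,0,3]]]';python3 -m creep '[[[0,-0.045,0,0],[0,-0.09,0,0],[0,-0.114,0,0],[0,-0.114,-0.0,0],[0,-0.114,-0.0,0]]]'
python3 - <<'E'
from h import *
P=eyes.camera_params('wrist');eyes.grab_frame('wrist');print(read_state()['tcp_pos'])
for n in('cup',):
    for d in eyes.mark_of(n,'wrist')[:3]: print(n,d)
E
```

```text
time: 23.85
tcp_pos: [468.1, 5.8, 200.5]
tcp_rot: [-0.493, 0.486, -0.51, 0.51]
ft_force: [0.9, 1.0, -0.6]
grip_width: 85.4
time: 24.35
tcp_pos: [510.9, -222.7, 196.9]
tcp_rot: [0.501, -0.501, 0.499, -0.499]
ft_force: [-0.3, 0.8, -0.0]
grip_width: 85.3
time: 24.85
tcp_pos: [509.7, -335.5, 196.9]
tcp_rot: [-0.5, 0.5, -0.5, 0.499]
ft_force: [0.0, 0.3, -0.4]
grip_width: 85.4
[ 510.33147125 -334.13263108  196.75391788]
cup {'centre': [509.4, -337.9, 8.8], 'p': 0.81}
```

```bash
python3 -m creep '[[[0,-0.003,-0.04,0],[0,-0.003,-0.08,0],[0,-0.003,-0.115,0],[0,-0.003,-0.135,0],[0,-0.003,-0.143,0]]]' 0 40; python3 -m creep '[[[0,0,-0.004,0],[0,0,-0.004,0]]]'; python3 -m creep '[[[0,0,0,0],[0,0,0,0],[0,0,0,0],[0,0,0,0],[0,0,0,0]]]' 1 40;  python3 -m creep '[[[0,0,0,0],[0,0,0,0],[0,0,0,0]]]'
```

```text
time: 25.45
tcp_pos: [509.8, -335.5, 52.0]
tcp_rot: [-0.501, 0.502, -0.5, 0.497]
ft_force: [-0.3, 0.2, -0.1]
grip_width: 85.8
time: 25.65
tcp_pos: [511.1, -338.5, 51.3]
tcp_rot: [0.501, -0.501, 0.498, -0.5]
ft_force: [-0.9, -0.5, 1.1]
grip_width: 85.2
time: 26.15
tcp_pos: [510.9, -338.8, 51.4]
tcp_rot: [0.501, -0.501, 0.499, -0.5]
ft_force: [0.3, 0.5, 5.4]
grip_width: 39.1
time: 26.45
tcp_pos: [510.9, -338.8, 51.4]
tcp_rot: [0.501, -0.501, 0.499, -0.5]
ft_force: [-0.7, 0.3, 5.6]
grip_width: 39.0
```

```bash
python3 -m creep '[[[0,0,0.01,0],[0,0,0.04,0],[0,0,0.08,0],[0,0.01,0.115,0],[0,0.04,0.13,0]]]'; python3 -m creep '[[[0,0.045,0,0],[0,0.09,0,0],[0,0.135,0,0],[0,0.18,0,0],[0,0.225,0,-1]]]'; python3 -m creep '[[[-0.012,0.045,0,-1],[-0.024,0.09,0,-2],[-0.036,0.135,0,-3],[-0.048,0.18,0,-4],[-0.058,0.225,0,-4]]]'; python3 -m creep '[[[-0.001,0.023,0,0],[-0.001,0.023,-0.0,0],[-0.001,0.023,-0.03,0],[-0.001,0.023,-0.07,0],[-0.001,0.023,-0.09,0]]]'; python3 -m creep '[[[0,0,0,0],[0,0,0,0]]]'
python3 - <<'E'
from h import *
eyes.grab_frame('wrist'); print(eyes.mark_of('cup','wrist')[:2])
E
```

```text
time: 26.95
tcp_pos: [510.3, -303.1, 184.7]
tcp_rot: [-0.499, 0.499, -0.498, 0.504]
ft_force: [0.5, -0.2, -1.4]
grip_width: 38.9
time: 27.45
tcp_pos: [509.4, -71.3, 180.2]
tcp_rot: [0.496, -0.496, 0.504, -0.503]
ft_force: [0.2, 0.4, -0.7]
grip_width: 39.0
time: 27.95
tcp_pos: [450.6, 153.4, 180.1]
tcp_rot: [0.478, -0.478, 0.521, -0.52]
ft_force: [0.5, 0.4, -1.9]
grip_width: 38.6
time: 28.45
tcp_pos: [449.9, 172.0, 87.9]
tcp_rot: [0.476, -0.479, 0.521, -0.521]
ft_force: [0.2, -0.8, -1.4]
grip_width: 38.7
time: 28.65
tcp_pos: [452.0, 172.8, 90.7]
tcp_rot: [-0.478, 0.478, -0.521, 0.522]
ft_force: [0.2, -1.2, 0.1]
grip_width: 38.8
[{'centre': [450.7, 176.5, 49.9], 'p': 0.71}]
```

```bash
python3 -m creep '[[[0,-0.001,-0.015,0],[0,-0.001,-0.028,0],[0,-0.001,-0.036,0],[0,-0.001,-0.036,0]]]'; python3 -m creep '[[[0,0,-0.001,0],[0,0,-0.002,0],[0,0,-0.002,0]]]'; python3 -m creep '[[[0,0,-0.001,0],[0,0,-0.001,0]]]'
```

```text
time: 29.15
tcp_pos: [451.3, 173.8, 54.5]
tcp_rot: [0.479, -0.479, 0.521, -0.521]
ft_force: [-0.2, -0.3, -0.6]
grip_width: 38.9
time: 29.45
tcp_pos: [451.6, 174.1, 52.7]
tcp_rot: [-0.479, 0.478, -0.521, 0.521]
ft_force: [-0.2, -0.4, -0.8]
grip_width: 38.7
time: 29.65
tcp_pos: [451.2, 173.9, 51.3]
tcp_rot: [0.479, -0.479, 0.521, -0.521]
ft_force: [-0.1, -0.7, -1.3]
grip_width: 38.7
```

```bash
python3 -m creep '[[[0,0,-0.001,0],[0,0,-0.002,0],[0,0,-0.002,0]]]'; python3 -m creep '[[[0,0,-0.0007,0],[0,0,-0.0007,0]]]'
```

```text
time: 29.95
tcp_pos: [451.3, 173.8, 49.4]
tcp_rot: [0.479, -0.479, 0.521, -0.521]
ft_force: [-0.2, -0.1, 1.1]
grip_width: 38.9
time: 30.15
tcp_pos: [451.3, 173.9, 49.3]
tcp_rot: [0.478, -0.479, 0.521, -0.52]
ft_force: [-3.2, -1.1, 6.6]
grip_width: 38.7
```

```bash
python3 -m creep '[[[0,0,0,0],[0,0,0,0],[0,0,0,0]]]' 0.3; python3 -m creep '[[[0,0,0,0],[0,0,0,0],[0,0,0,0]]]' 0; python3 -m creep '[[[0,0,0.03,0],[0,0,0.07,0],[0,0,0.11,0],[0,0,0.15,0],[0,0.03,0.19,0]]]';  python3 -m creep '[[[0,0.04,0,0],[0,0.08,0,0],[0,0.08,0,0],[0,0.08,0,0]]]'
python3 - <<'E'
from h import *
a=eyes.grab_frame('wrist')
for n in('bottle','tumbler','vase','cup'): print(n,eyes.mark_of(n,'wrist')[:2])
b=eyes.grab_frame('scene')
for n in('bottle','tumbler','vase','cup'): print(n,eyes.mark_of(n,'scene')[:1])
b=cv2.resize(b[130:210,190:310],None,fx=4,fy=4)
c=np.zeros((600,800,3),np.uint8); c[:280,:448]=cv2.resize(a,(448,280)); c[280:,:480]=b
cv2.imwrite('pics/f.png',c[:,:,::-1])
E
```

```text
time: 30.45
tcp_pos: [451.2, 173.8, 48.5]
tcp_rot: [-0.479, 0.479, -0.521, 0.521]
ft_force: [-1.0, 0.2, 0.4]
grip_width: 59.3
time: 30.75
tcp_pos: [451.2, 173.8, 48.5]
tcp_rot: [-0.479, 0.479, -0.521, 0.521]
ft_force: [-0.1, -0.1, 0.0]
grip_width: 85.3
time: 31.25
tcp_pos: [451.3, 198.7, 239.4]
tcp_rot: [0.475, -0.477, 0.523, -0.522]
ft_force: [0.9, 0.6, -0.4]
grip_width: 85.5
time: 31.65
tcp_pos: [450.7, 284.8, 238.2]
tcp_rot: [-0.479, 0.48, -0.519, 0.52]
ft_force: [0.2, -1.8, 0.2]
grip_width: 85.0
bottle []
tumbler [{'centre': [439.1, 50.8, 8.1], 'p': 0.74}, {'centre': [442.5, 117.4, 7.4], 'p': 0.67}]
vase [{'centre': [439.7, 114.9, 9.2], 'p': 0.82}]
cup [{'centre': [448.7, 177.6, 9.1], 'p': 0.58}]
bottle [{'centre': [436.1, -3.0, 6.9], 'p': 0.72}]
tumbler [{'centre': [438.4, 45.4, 4.1], 'p': 0.59}]
vase [{'centre': [443.7, 114.5, 10.7], 'p': 0.54}]
cup [{'centre': [450.8, 179.1, 9.5], 'p': 0.67}]
```

View pics/f.png

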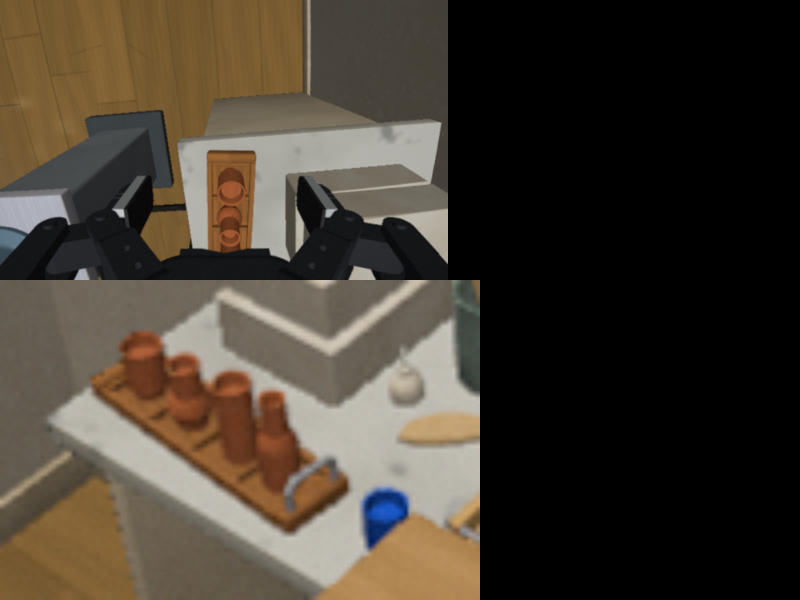

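The scene crop shows all four pots upright in their cells: bottle beside the bow, then tumbler, vase and cup at the far end. The wrist view at the top agrees for the pots it can see. The gripper is clear, so I'm handing in.

```bash
python3 -c "
from station import sign_off; print(sign_off())"
```

```text
the job is handed in; nothing more can be done
None
```

All four pots are on the carrying board in height order: bottle next to the handle, then tumbler, vase and cup at the far end. I lifted each one over the rail, set it down until I felt contact, and then let go. I handed in at about 32 s.

**Last checks:** the final scene picture shows all four upright, one to a cell, and the gripper was well clear. The networks put the undersides at z 4–11, against a cell floor at 8; the 4 was the tumbler in the scene view, which the wrist view put at 8.1. Each pot touched down within about 1.5 mm of the predicted height.

**What was less than ideal:**
- **Tumbler:** it stands about 6 mm off-centre towards the bottle. That leaves an estimated 2–3 mm to the slat, but the readings of its position (y 45–51) scatter by about that much. I left it there because it touched the floor at the predicted height.
- **Bottle:** it was pressed down with up to about 43 N at the wrist, carried through the grip, before I eased off. That is well under the 120 N wrist limit. The 40 N limit covers the arm or gripper body, and neither touched anything that I could see.
- **Final wrist view:** it did not show the bottle, so its last check comes from the scene camera only.

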